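# Open the play-timer lock box and hold the key turned

### The job

First wind the play timer on the lock box back to its zero stop. Then take the key with the wide flat head out of the wooden key rack, push it down past the sticky pins until its shoulder sits on the lock face, and turn it clockwise a quarter turn to the stop. The lock springs back, so finish holding the key turned and pushed home, so that I can lift the lid; leave the other keys and everything else on the TV stand where they are.

Things in the scene. Friction and masses are not known exactly. Their poses are not given: they have to be found in the camera images.
- lockbox: Fixed grey steel box, 130 (x) x 200 (y) x 85 mm high, standing on the surface at any yaw up to 0.35 rad. Origin at the centre of its underside, z up; -x is its front, which looks roughly to the robot. In its flat lid: the timer knob at (0, -55) mm and the key lock at (0, +55) mm in this frame.
- timer_grip (a point): Point on the vertical axis of the black timer knob, at the height to grip it, 37 mm above the lid. An upright bar, 42 mm long (this frame's x), 14 mm wide (y), its top 7 mm above this point, stands on a 44 mm disc whose top is 23 mm below this point; pinch the bar across y. The white mark on the bar's top lies on its -x half. The frame turns with the knob.
- timer (a joint): Timer knob angle, rad. 0 is the zero stop (white mark pointing to the box's front, at the long white tick); grows clockwise seen from above up to 1.6. Starts between 0.6 and 1.3. To wind it back, turn it counter-clockwise seen from above until the stop. It stays where it is left; friction 0.03 N m.
- lock_face (a point): Centre of the keyhole in the brass lock face, level with the lid, 85 mm above the surface. z up; the frame turns with the lock plug. The keyhole is a slot 14.2 mm long (y), 5.6 mm wide (x), straight down 30 mm deep; with the lock at 0 its long side runs along the box's y.
- escutcheon: Fixed steel ring round the keyhole, inner diameter 26 mm, outer 46 mm, 3 mm above the lid; origin at its centre, level with the lid. Behind it sprung pins reach into the slot from both its ends, 9 and 16 mm down: they resist the key with about 3 to 7 N, some 11 and 4 mm before it is home, and give way to a steady push straight down, helped by a little rocking.
- lock (a joint): Angle of the lock plug, rad: 0 at rest, grows clockwise seen from above to its stop at 1.57 (a quarter turn). A spring turns it back to 0 (0.015 N m at 0, 0.062 N m at the stop). The blade has about 0.15 rad of play in the slot before the plug follows, so the key must be turned about 1.7 rad to reach the stop.
- key: The key for this box, loose, 30 g, upright in the rack. Wide flat black head 30 mm wide (y), 9 mm thick (x), from 6 to 42 mm above the origin; pinch it firmly (20 N or more) across x. Origin: centre of the underside of the 20 x 9 x 6 mm shoulder, z up. Blade below it 27 mm long, 12 wide (y), 4 thick (x), last 8 mm tapered; fits either way round. Seated: origin at the lock face centre, x along the slot's x.
- rack: Fixed wooden key rack, 50 (x) x 160 (y) x 36 mm high. Origin at the centre of its underside, z up. Three slots at y = -50, 0, +50 mm, 6.2 mm (x) by 14.5 mm (y), 30 mm deep; one key stands in each, its shoulder on the rack's top. Which key stands in which slot varies.
- barrel_key: Another key, to be left alone: in the rack, with a round upright barrel head 18 mm in diameter, top 40 mm above the rack. Origin at the underside of its shoulder.
- small_key: Another key, to be left alone: in the rack, with a narrow head 15 mm wide, 8 mm thick, top 28 mm above the rack. Origin at the underside of its shoulder.
- controller: Yellow plastic game controller, loose, about 105 (x) x 150 (y) x 54 mm high with its sticks. Origin under its centre. Leave alone.
- cap_tray: Chrome tray with bottle caps, loose, 85 x 120 x 18 mm. Origin under its centre. Leave alone.
- jam_jar: Empty jam jar with twist cap, loose, 68 mm in diameter, 95 mm high. Origin under its centre. Leave alone.
- dice_cup: Wooden dice cup, loose, 60 mm in diameter, 70 mm high, standing between the lock box and the rack. Origin under its centre. Leave alone.
- remote: Black remote control, loose, 45 x 160 x 18 mm. Origin under its centre. Leave alone.
There are look-alikes about, which are no part of the job. Leave any blue or purple look-alike of the lockbox alone.

How it is judged:
On the way, in this order (a step that is already met when the one before it is completed fails the run):
1. the timer is back at its zero stop (value of joint timer below 0.08 rad), for 0.2 s.
2. the wide-headed key is seated in the lock (value of joint timer below 0.08 rad and horizontal distance between key and lock_face below 0.004 m and z of key in the frame of lock_face between -0.003 and 0.003 m and angle between key's own z axis and vertical below 0.12 rad), for 0.2 s.
3. the key has turned the lock a quarter (all of step 2 and value of joint lock above 1.3 rad), for 0.2 s.
At the end, for the whole second after the job is handed in: Timer within 0.08 rad of its zero stop; key upright and seated (shoulder within 3 mm of the lock face, within 4 mm of its centre); lock held turned past 1.3 rad of its 1.57; the fingers still gripping the key with more than 1 N (all of step 3 and angle between the x axis of key and the x axis of lock_face, either way round below 0.35 rad and contact force between the fingers and key above 1 N); the arm keeps its last pose, push and grip.
It fails at once if another key is moved more than 3 cm (distance of any of barrel_key, small_key from where it was at the start of the episode above 0.03 m).
It fails at once if the controller, cap tray, jam jar, dice cup or remote control is moved more than 3 cm (distance of any of controller, cap_tray, jam_jar, dice_cup, remote from where it was at the start of the episode above 0.03 m).
It also fails if it takes over 64 s, if anything falls off the work surface, if the arm or the gripper's body presses on something with over 40 N, if the wrist force passes 120 N, or if a joint passes its speed limit or range.

### The arm

A 6-joint arm with a two-finger parallel gripper is mounted at the origin on the work surface. World frame = base frame: x ahead of the robot, y to its left, z up, the work surface at z = 0. Lengths are in m, angles in rad, forces in N, time in s.
With the tool pointing down it reaches from about 0.35 to 0.775 m from the base axis. Payload 7.3 kg.
Tool frame: the origin (TCP) lies on the centre line of the jaws, within the pads' length; the fingertips stand robot.nose_length ahead of it and the grasp point (between the pads) is the TCP (robot.nose_length is the distance from the TCP to the fingertips, in m); z points along the fingers, y is the direction in which the jaws open and shut (so a half turn about z gives the same grasp; the last joint's range is limited). The gripper opens to 92 mm and grips with 3 to 60 N. Pads are 19 mm wide; open, the fingers measure 130 mm over their backs; the gripper's body (75 mm by 190 mm) begins 47 mm behind the grasp point.
Start: joints at [-1.375, 0.342, 1.524, -0, 1.275, -0.146], TCP at [0.176, -0.495, 0.246] pointing down, gripper open.
Joint ranges: [-2.53, 2.53], [-0.77, 2.02], [0.04, 2.7], [-1, 4.14], [0.28, 2.66], [-3.11, 3.11]. Speed limits (rad/s): [2.57, 2.57, 3.14, 3.14, 3.14, 3.14].

### API

Orientations are given as [roll, pitch, yaw] about the fixed x, y, z axes, in that order (R = Rz(yaw) Ry(pitch) Rx(roll)).
In Python, from cell import robot, read_camera gives the robot as it stands.
- The arm moves only by the shell command python3 -m crank 'ROWS' [FORCE]. ROWS is JSON, a list of rows, each a list of 7 numbers: the shift along the tool's x, y, z in cm, then the turn, a rotation vector about the tool's x, y, z in degrees, then the opening, from 0 (shut) to 1 (fully open). In form: [[tx, ty, tz, wx, wy, wz, jaw], ...]. A call has 1 to 5 rows; each row is the pose to reach, as a shift and turn from the pose commanded when the call began, along the tool's axes at that moment; what a row does not reach only later rows make up. A row lasts 1/8 s, in which the tool goes at most 62.5 mm and 10.7 degrees, less where a joint would pass 70% of its speed; a pose out of reach is approached as far as the arm can. A call with a gripper value outside its range is refused whole. The fingers move at their own pace and stop on an object; FORCE is the grip in N (left out, the last holds). Time passes only in rows, so rows that repeat a pose let the fingers close. It gives the time, the measured TCP pose, the force and the opening at its end, in the units of the state.
- robot.observe(): the state, without advancing time (a new reading comes with each control period).
- read_camera(name): name is "scene" or "top"; returns a dict with "frame" (420x560x3 uint8, red, green, blue), "intrinsics" (3x3 intrinsics, pixels), "R" (3x3) and "t" (3): a world point X has camera coordinates R X + t. Camera axes: x right, y down, z forward; pixel columns grow to the right and rows downward; lengths in m; the calibration is good to about 2 mm. A picture is of the moment at which its call begins. There is no depth.
- robot.hand_in(): hands the job in, once; it reports no verdict.
The state is a dict: "time": time; "qpos": joint angles; "qvel": joint speeds; "joint_efforts": joint torques, N m; "tool_pos": TCP position; "tool_rot": TCP orientation; "contact_force": force on the tool from outside, world axes, zero at the start; "torque": the same for the moment, N m; "opening": finger opening in m.
Only numpy, scipy, OpenCV 4.12 (cv2) and the standard library are available. Lean on these libraries where they do the work, as an engineer would, in place of code of your own. Each camera call takes 0.05 s, during which the arm holds its last target.

## Working session

There is one attempt and no reset: what is moved stays moved. The work goes in short steps, Python scripts to look and compute and a shell command to move; the robot and the scene stay as the last step left them, time stands still between calls to the robot, and variables do not carry over. Pictures are saved under pics/ and viewed, and the job is handed in when it is done.

```bash
ls; mkdir -p pics
python3 - <<'E'
from cell import robot, read_camera
import cv2
for n in("scene","top"):
    c=read_camera(n); cv2.imwrite(f"pics/{n}0.png",c["frame"][:,:,::-1]); print(n,c["intrinsics"],c["R"],c["t"])
print(robot.observe(), robot.nose_length)
E
```

```text
pics
scene [[469.80418449   0.         276.6247667 ]
 [  0.         469.80418449 205.72473356]
 [  0.           0.           1.        ]] [[-0.55519405  0.83168039 -0.00820384]
 [ 0.45686791  0.29671337 -0.83858982]
 [-0.69500452 -0.46932814 -0.54470158]] [ 0.32336293 -0.15586612  1.68694129]
top [[394.45853511   0.         279.96064262]
 [  0.         394.45853511 212.64609396]
 [  0.           0.           1.        ]] [[-0.07309866 -0.99732233  0.00217951]
 [-0.97689502  0.07116103 -0.20152474]
 [ 0.20083003 -0.01686035 -0.979481  ]] [0.02925197 0.55517907 1.26353681]
{'time': 0.1, 'qpos': array([-1.37500691e+00,  3.42699630e-01,  1.52490010e+00,  8.82282325e-06,
        1.27543562e+00, -1.45977588e-01]), 'qvel': array([ 0.00015921, -0.00160108, -0.00139466, -0.00031402,  0.00105711,
       -0.00041427]), 'joint_efforts': array([ 2.54863247e-03, -4.32007456e+01, -2.44692492e+01,  7.21649034e-02,
        5.26520493e-02, -3.55008660e-05]), 'tool_pos': array([ 0.17592321, -0.49428968,  0.24509774]), 'tool_rot': array([-3.14016653e+00, -2.18201342e-04,  3.41764271e-01]), 'contact_force': array([-0.29746055, -0.23998863, -0.56192663]), 'torque': array([0.00491638, 0.0003951 , 0.00818937]), 'opening': 0.09172083806107506} 0.019
```

View pics/scene0.png

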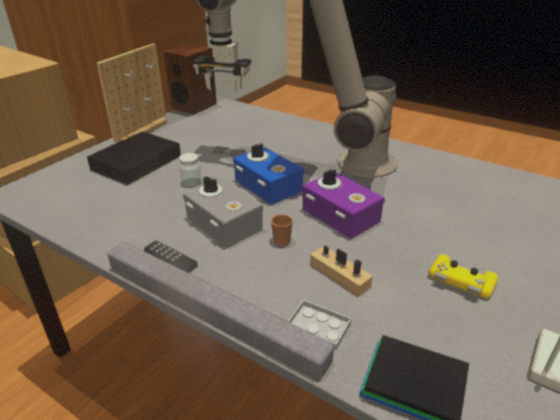

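View pics/top0.png

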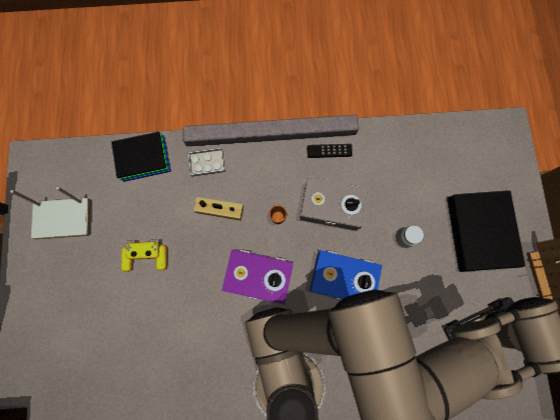

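The grey box is at about (332,205) in top view, with its knob at (351,204) and its lock at (318,199). The rack is at (218,208) and the cup at (278,214). I'll zoom in on these.

```bash
cat > h.py <<'E'
from cell import robot, read_camera
import cv2, numpy as np
def ray(c,u,v):
    d=np.linalg.inv(c["intrinsics"])@[u,v,1.]; return -c["R"].T@c["t"], c["R"].T@d
def onz(c,u,v,z):
    o,d=ray(c,u,v); return o+d*(z-o[2])/d[2]
def proj(c,X):
    p=c["intrinsics"]@(c["R"]@np.asarray(X)+c["t"]); return p[:2]/p[2]
def crop(c,x0,y0,x1,y1,k,fn):
    cv2.imwrite(fn,cv2.resize(c["frame"][y0:y1,x0:x1,::-1],None,fx=k,fy=k,interpolation=cv2.INTER_CUBIC))
E
python3 - <<'E'
from h import *
t=read_camera("top"); s=read_camera("scene")
crop(t,290,170,380,240,8,"pics/tbox.png")
crop(t,185,185,255,230,10,"pics/track.png")
crop(s,175,165,275,250,7,"pics/sbox.png")
crop(s,300,235,380,295,9,"pics/srack.png")
E
```

```text
(no output)
```

View pics/tbox.png

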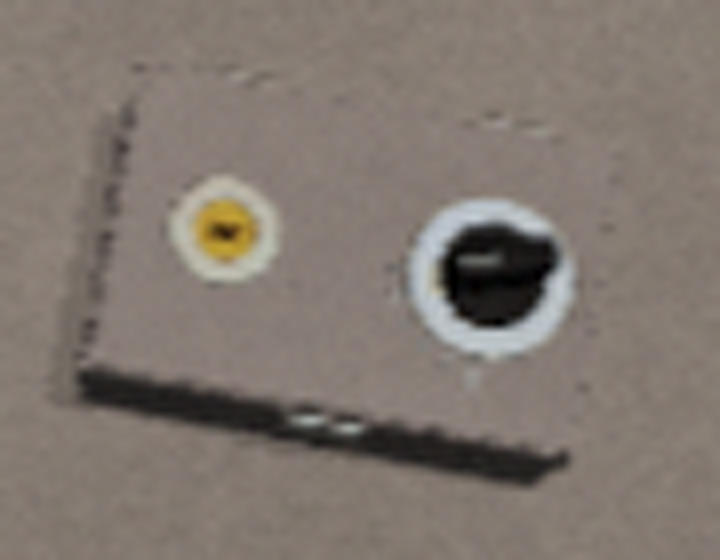

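View pics/track.png

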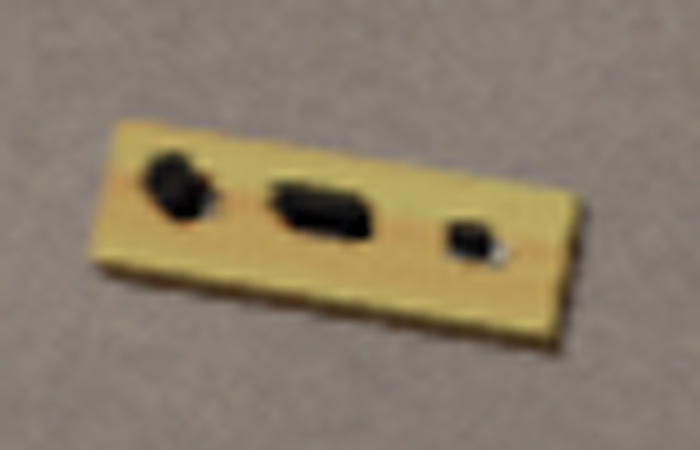

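View pics/sbox.png

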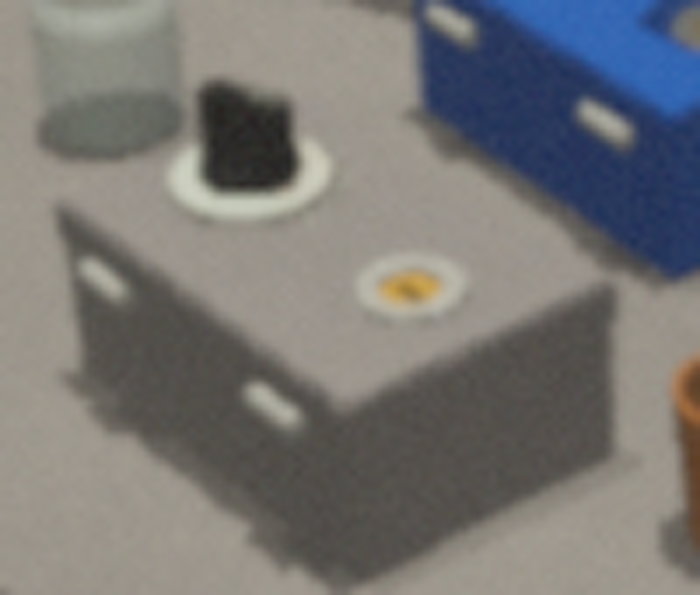

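View pics/srack.png

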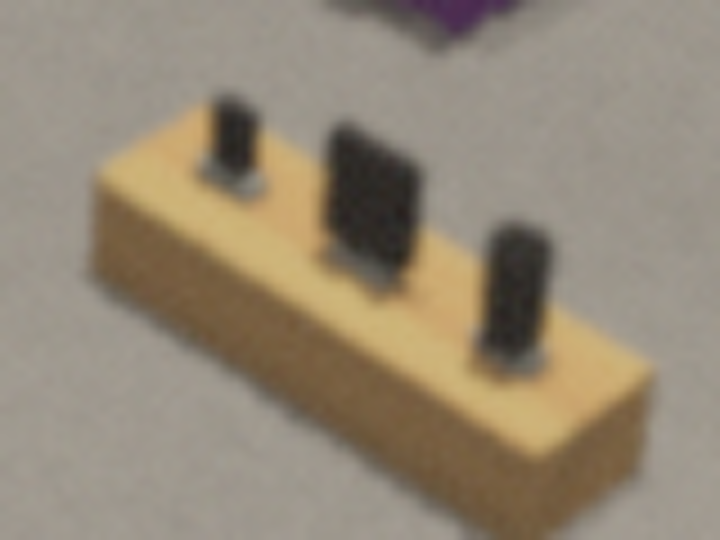

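The wide flat key is in the middle slot: (322,210) in the top crop and (373,205) in the scene crop. The barrel key is on its +y side and the small key on its -y side. Next I'll measure everything with masks in both views.

```bash
cat >> h.py <<'E'
def tri(pts):
    A=[];b=[]
    for c,u,v in pts:
        o,d=ray(c,u,v); d=d/np.linalg.norm(d); P=np.eye(3)-np.outer(d,d); A.append(P); b.append(P@o)
    x=np.linalg.lstsq(np.vstack(A),np.hstack(b),rcond=None)[0]
    r=[np.linalg.norm(a@x-bb) for a,bb in zip(A,b)]; return x,r
def up(c,x0,y0,x1,y1,k=8):
    im=cv2.resize(c["frame"][y0:y1,x0:x1],None,fx=k,fy=k,interpolation=cv2.INTER_CUBIC)
    return im, (lambda p: (np.asarray(p,float)+.5)/k-.5+[x0,y0])
def big(m):
    cs,_=cv2.findContours(m.astype(np.uint8)*255,cv2.RETR_EXTERNAL,cv2.CHAIN_APPROX_NONE); return max(cs,key=cv2.contourArea)
E
python3 - <<'E'
from h import *
R={}
for n,bl,bd,br in(("top",(308,186,328,208),(338,190,366,218),(190,192,250,225)),("scene",(222,196,246,216),(196,172,226,200),(305,240,380,295))):
    c=read_camera(n)
    for nm,b in(("lock",bl),("dial",bd)):
        im,f=up(c,*b); hsv=cv2.cvtColor(im,cv2.COLOR_RGB2HSV); 
        g=im.astype(int)
        bg=np.median(g[:8].reshape(-1,3),0); 
        m=(g.max(2)>bg.max()+28)
        if nm=="lock": m|=hsv[:,:,1]>110
        k=big(m); e=cv2.fitEllipse(cv2.convexHull(k)); p=f(e[0]); R[nm,n]=(c,*p); print(n,nm,p,np.array(e[1])/8,"z.085:",onz(c,*p,.088)[:2])
        if nm=="lock":
            mm=hsv[:,:,1]>110; ys,xs=np.nonzero(mm); print(" brass",onz(c,*f([xs.mean(),ys.mean()]),.085)[:2])
    im,f=up(c,*br); hsv=cv2.cvtColor(im,cv2.COLOR_RGB2HSV)
    m=(hsv[:,:,1]>85)&(hsv[:,:,2]>130)
    k=big(m); q=cv2.minAreaRect(k); poly=cv2.approxPolyDP(cv2.convexHull(k),20,True)[:,0]
    W=np.array([onz(c,*f(p),.036)[:2] for p in cv2.convexHull(k)[:,0]]).astype(np.float32)
    r=cv2.minAreaRect(W*1000); print(n,"rack",r)
    # key head black blob
    md=(hsv[:,:,2]<75); nn,l,st,ce=cv2.connectedComponentsWithStats(md.astype(np.uint8)); print([(st[i,4],f(ce[i]).round(2).tolist()) for i in range(1,nn) if st[i,4]>200])
for nm in("lock","dial"): print(nm,tri([R[nm,"top"],R[nm,"scene"]]))
E
```

```text
top lock [317.68165493 198.25741768] [12.58780289 13.43286514] z.085: [ 0.58856152 -0.13806091]
 brass [ 0.58910145 -0.13848109]
top dial [350.90490627 204.21659184] [19.36385918 20.25780296] z.085: [ 0.56062224 -0.24493279]
top rack ((594.764892578125, 198.08056640625), (161.26380920410156, 51.29896545410156), 76.3778076171875)
[(np.int32(1861), [202.35, 203.37]), (np.int32(2391), [216.86, 205.78]), (np.int32(768), [231.6, 208.68]), (np.int32(284), [200.01, 212.59]), (np.int32(231), [206.96, 213.76]), (np.int32(371), [216.27, 215.32]), (np.int32(448), [228.26, 217.34]), (np.int32(255), [237.8, 218.84])]
scene lock [233.21355724 205.43938732] [ 7.19030142 13.33859634] z.085: [ 0.59030974 -0.13756397]
 brass [ 0.58732022 -0.14025521]
scene dial [210.20838928 189.37558746] [11.32615662 22.4642868 ] z.085: [ 0.55903302 -0.24701663]
scene rack ((598.1068725585938, 199.2788543701172), (163.70123291015625, 54.661861419677734), 76.3670883178711)
[(np.int32(1515), [325.59, 250.13]), (np.int32(6961), [340.91, 256.97]), (np.int32(4467), [356.76, 267.08])]
lock (array([ 0.58895811, -0.13839932,  0.0869126 ]), [np.float64(0.00024598607310199946), np.float64(0.00024598607310180116)])
dial (array([ 0.5605822 , -0.24501704,  0.08932431]), [np.float64(0.0004119123432289461), np.float64(0.0004119123432291729)])
```

Run:
```python
from h import *
t=read_camera("top"); s=read_camera("scene")
L=np.array([.589,-.1383]);D=np.array([.5606,-.2449])
y=(L-D)/np.linalg.norm(L-D); yaw=np.arctan2(-y[0],y[1]); C=(L+D)/2; print("yaw",yaw,"C",C,"knob",C-.055*y,"lock",C+.055*y)
K=C-.055*y
print("knob top proj",proj(t,[*K,.129]),proj(s,[*K,.129]), "disc", proj(t,[*K,.099]))
im,f=up(t,338,190,366,218)
hsv=cv2.cvtColor(im,cv2.COLOR_RGB2HSV)
crop(t,340,190,364,216,22,"pics/knob.png"); crop(s,196,172,226,200,20,"pics/sknob.png")
for p in[(216.86,205.78)]:
    for z in(.078,.057): print("key",onz(t,*p,z))
print(tri([(t,216.86,205.78),(s,340.91,256.97)]))
R0=np.array([.5948,.1981])
print(proj(t,[*R0,.078]),proj(t,[*R0,.057]))
print("cup",[onz(t,278,214,.07)])
```

```text
yaw -0.2603688287479677 C [ 0.5748 -0.1916] knob [ 0.56064097 -0.24474623] lock [ 0.58895903 -0.13845377]
knob top proj [353.14614847 201.34578871] [209.2257662  177.53254945] disc [351.45026584 203.46288726]
key [0.58963945 0.19516295 0.078     ]
key [0.59457643 0.19820523 0.057     ]
(array([0.59432344, 0.19782484, 0.05842247]), [np.float64(0.0001923020201887939), np.float64(0.00019230202018856755)])
[215.90701966 204.32258949] [216.88862675 205.71293196]
cup [array([ 0.54897388, -0.00424817,  0.07      ])]
```

View pics/knob.png

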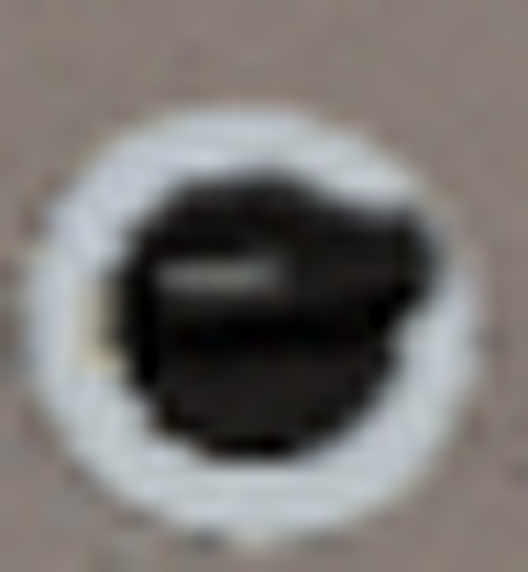

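View pics/sknob.png

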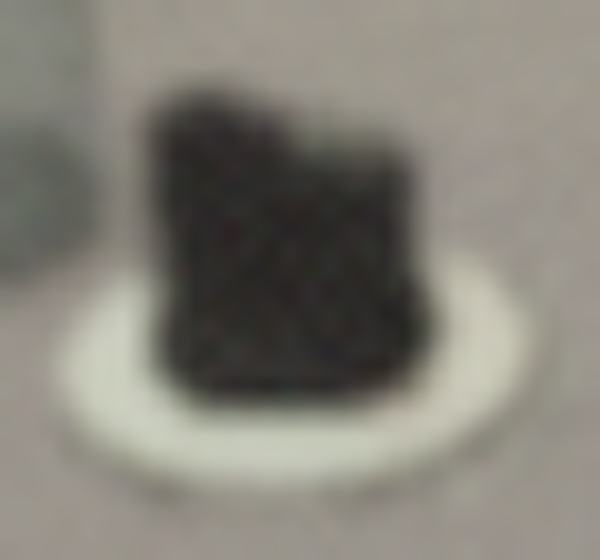

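Run:
```python
from h import *
t=read_camera("top"); s=read_camera("scene")
K=np.array([.5606,-.2447]); yaw=-.26
f=lambda p:(np.array(p)+.5)/22-.5+[340,190]
g=lambda p:(np.array(p)+.5)/20-.5+[196,172]
for c,h,ps in((t,f,[(165,275),(215,273),(275,270),(425,262)]),(s,g,[(300,135),(345,140),(400,150)])):
  for p in ps:
    w=onz(c,*h(p),.129)[:2]; d=w-K
    # angle clockwise from front(-x box)
    front=np.arctan2(-np.sin(yaw),-np.cos(yaw))
    a=(front-np.arctan2(d[1],d[0]))%(2*np.pi); print(p,w,np.linalg.norm(d),"clockwise angle",a)
# robot yaw convention: tool y dir
```

```text
(165, 275) [ 0.55985673 -0.22508802] 0.0196260558773725 clockwise angle 1.272915506764075
(215, 273) [ 0.55962732 -0.23232571] 0.012412461909711969 clockwise angle 1.232352490768086
(275, 270) [ 0.5594405  -0.24102186] 0.0038565699661647465 clockwise angle 1.0054173467079814
(425, 262) [ 0.55904711 -0.26277728] 0.018143852972825825 clockwise angle 4.538081747330205
(300, 135) [ 0.5619034  -0.23882273] 0.006020065646145018 clockwise angle 1.5290330829391154
(345, 140) [ 0.55951835 -0.23249417] 0.012253664980013379 clockwise angle 1.2224094733910476
(400, 150) [ 0.55746836 -0.22405673] 0.020879459637730406 clockwise angle 1.160241735416189
```

```bash
cat >> h.py <<'E'
from scipy.spatial.transform import Rotation as Ro
def goto(x,y,z,yawdeg):
    o=robot.observe(); R=Ro.from_euler("xyz",o["tool_rot"]); T=Ro.from_euler("xyz",[np.pi,0,np.radians(yawdeg)])
    sh=R.inv().apply(np.array([x,y,z])-o["tool_pos"])*100; tr=np.degrees((R.inv()*T).as_rotvec())
    print("row",sh.round(2).tolist(),tr.round(2).tolist())
def st():
    o=robot.observe(); print("t",round(o["time"],2),"pos",o["tool_pos"].round(4),"rot",np.degrees(o["tool_rot"]).round(2),"F",o["contact_force"].round(1),"M",o["torque"].round(3),"op",round(o["opening"],4),"q6",o["qpos"][5].round(2))
E
python3 -c "
from h import *
goto(.5606,-.2447,.246,93)"
```

```text
row [44.61, -10.66, -0.03] [0.01, 0.0, -73.42]
```

```bash
python3 -m crank '[[44.6,-10.7,0,0,0,-73.4,1],[44.6,-10.7,0,0,0,-73.4,1],[44.6,-10.7,0,0,0,-73.4,1],[44.6,-10.7,0,0,0,-73.4,1],[44.6,-10.7,0,0,0,-73.4,1]]' 20; python3 -c "
from h import *
goto(.5606,-.2447,.246,93)"
```

```text
time: 1.12
tool_pos: [0.4394, -0.3228, 0.2459]
tool_rot: [3.141, 0.0, 1.285]
contact_force: [0.8, -0.6, -0.1]
opening: 0.092
row [10.91, 9.43, -0.01] [0.03, 0.03, -19.35]
```

```bash
python3 -m crank '[[0,0,0,0,0,0,1],[0,0,0,0,0,0,1]]'; python3 -c "
from h import *
goto(.5606,-.2447,.246,93)"
```

```text
time: 1.38
tool_pos: [0.4375, -0.3242, 0.2456]
tool_rot: [-3.141, 0.0, 1.279]
contact_force: [-0.6, -0.6, -0.2]
opening: 0.0919
row [11.15, 9.5, -0.05] [-0.04, 0.02, -19.73]
```

```bash
python3 -m crank '[[11.15,9.5,0,0,0,-19.7,1],[11.15,9.5,0,0,0,-19.7,1],[11.15,9.5,0,0,0,-19.7,1],[11.15,9.5,5,0,0,-19.7,1],[11.15,9.5,5,0,0,-19.7,1]]'
python3 - <<'E'
from h import *
st(); goto(.5606,-.2447,.122,93)
t=read_camera("top"); s=read_camera("scene")
cv2.imwrite("pics/s1.png",s["frame"][:,:,::-1]);crop(s,150,110,290,215,5,"pics/s1c.png");crop(t,300,150,400,225,7,"pics/t1c.png")
E
```

```text
time: 2.0
tool_pos: [0.5579, -0.2449, 0.1923]
tool_rot: [-3.134, -0.004, 1.62]
contact_force: [-0.4, -0.8, 0.7]
opening: 0.0915
t 2.0 pos [ 0.5579 -0.2449  0.1923] rot [-179.56   -0.25   92.8 ] F [-0.4 -0.8  0.7] M [ 0.002 -0.081  0.01 ] op 0.0915 q6 -0.59
row [-0.02, 0.32, 7.03] [-0.43, -0.25, -0.2]
```

View pics/s1c.png

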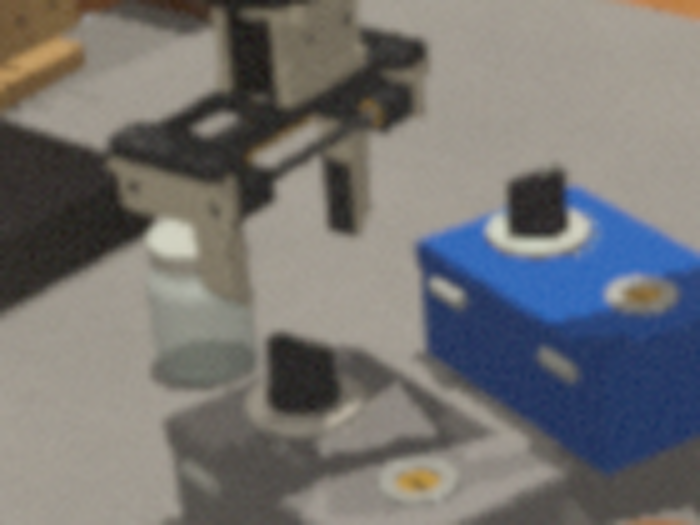

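The open jaws straddle the knob, which is at about (302,372) in the crop, and nothing is in the way. Going down.

```bash
python3 -m crank '[[0,0,3.5,0,0,0,1],[0,0,7,0,0,0,1],[0,0,7,0,0,0,1],[0,0,7,0,0,0,1]]'
python3 - <<'E'
from h import *
st(); goto(.5606,-.2447,.122,93)
E
```

```text
time: 2.6
tool_pos: [0.5618, -0.2459, 0.1284]
tool_rot: [3.138, 0.002, 1.622]
contact_force: [0.2, -0.9, -0.3]
opening: 0.0919
t 2.6 pos [ 0.5618 -0.2459  0.1284] rot [1.7981e+02 1.3000e-01 9.2940e+01] F [ 0.2 -0.9 -0.3] M [ 0.004 -0.079 -0.04 ] op 0.0919 q6 -0.59
row [0.12, -0.12, 0.64] [0.19, 0.13, -0.06]
```

```bash
python3 -m crank '[[0.1,-0.1,0.5,0,0,0,1],[0.1,-0.1,0.5,0,0,0,1]]';python3 -c "
from h import *
st(); goto(.5606,-.2447,.122,93)"
```

```text
time: 2.85
tool_pos: [0.5599, -0.2437, 0.1214]
tool_rot: [3.141, 0.001, 1.623]
contact_force: [0.5, 0.6, -0.5]
opening: 0.092
t 2.85 pos [ 0.5599 -0.2437  0.1214] rot [1.7996e+02 3.0000e-02 9.2990e+01] F [ 0.5  0.6 -0.5] M [ 0.03  -0.144  0.025] op 0.092 q6 -0.59
row [-0.1, 0.06, -0.06] [0.04, 0.03, -0.01]
```

```bash
python3 -m crank '[[0,0,0,0,0,0,0],[0,0,0,0,0,0,0],[0,0,0,0,0,0,0],[0,0,0,0,0,0,0],[0,0,0,0,0,0,0]]' 20; python3 -c "
from h import *
st()"
```

```text
time: 3.48
tool_pos: [0.5598, -0.2437, 0.1207]
tool_rot: [-3.142, 0.0, 1.623]
contact_force: [-0.3, 0.2, -0.2]
opening: 0.0464
t 3.48 pos [ 0.5598 -0.2437  0.1207] rot [-180.      0.     92.99] F [-0.3  0.2 -0.2] M [-0.029 -0.114 -0.002] op 0.0464 q6 -0.59
```

```bash
python3 -m crank '[[0,0,0,0,0,0,0],[0,0,0,0,0,0,0],[0,0,0,0,0,0,0],[0,0,0,0,0,0,0],[0,0,0,0,0,0,0]]' 20; python3 -c "
from h import *
st()"
```

```text
time: 4.1
tool_pos: [0.5603, -0.2436, 0.1207]
tool_rot: [3.141, 0.0, 1.623]
contact_force: [2.5, -0.0, -1.8]
opening: 0.0141
t 4.1 pos [ 0.5603 -0.2436  0.1207] rot [1.7994e+02 2.0000e-02 9.3000e+01] F [ 2.5 -0.  -1.8] M [ 0.066 -0.625  0.024] op 0.0141 q6 -0.59
```

```bash
python3 -m crank '[[0,0,0,0,0,-10,0],[0,0,0,0,0,-20,0],[0,0,0,0,0,-30,0],[0,0,0,0,0,-40,0],[0,0,0,0,0,-50,0]]'; python3 -c "
from h import *
st()"
```

```text
time: 4.72
tool_pos: [0.5596, -0.2441, 0.1207]
tool_rot: [-3.141, -0.0, 2.502]
contact_force: [-0.6, -1.1, -0.1]
opening: 0.0138
t 4.72 pos [ 0.5596 -0.2441  0.1207] rot [-179.95   -0.    143.33] F [-0.6 -1.1 -0.1] M [-0.258 -0.13  -0.014] op 0.0138 q6 -1.47
```

```bash
python3 -m crank '[[0,0,0,0,0,-7,0],[0,0,0,0,0,-14,0],[0,0,0,0,0,-18,0],[0,0,0,0,0,-18,0]]'; python3 -c "
from h import *
st()"
```

```text
time: 5.22
tool_pos: [0.5594, -0.2444, 0.1208]
tool_rot: [-3.14, -0.0, 2.809]
contact_force: [-0.1, -3.0, 0.1]
opening: 0.0136
t 5.22 pos [ 0.5594 -0.2444  0.1208] rot [-1.7993e+02 -2.0000e-02  1.6096e+02] F [-0.1 -3.   0.1] M [-0.512 -0.009  0.076] op 0.0136 q6 -1.77
```

```bash
python3 -m crank '[[0,0,0,0,0,-2,0],[0,0,0,0,0,-4,0],[0,0,0,0,0,-4,0]]'; python3 -c "
from h import *
st()"; python3 -m crank '[[0,0,0,0,0,-2,0],[0,0,0,0,0,-3,0],[0,0,0,0,0,-3,0]]'; python3 -c "
from h import *
st()"
```

```text
time: 5.6
tool_pos: [0.5594, -0.2444, 0.1208]
tool_rot: [-3.14, -0.0, 2.88]
contact_force: [-2.4, -5.2, 0.2]
opening: 0.0141
t 5.6 pos [ 0.5594 -0.2444  0.1208] rot [-1.7993e+02 -2.0000e-02  1.6503e+02] F [-2.4 -5.2  0.2] M [-0.857  0.201 -0.108] op 0.0141 q6 -1.85
time: 5.98
tool_pos: [0.5593, -0.2443, 0.1208]
tool_rot: [-3.141, -0.001, 2.932]
contact_force: [-3.1, -3.8, 0.4]
opening: 0.0144
t 5.97 pos [ 0.5593 -0.2443  0.1208] rot [-1.7996e+02 -5.0000e-02  1.6796e+02] F [-3.1 -3.8  0.4] M [-0.746  0.343 -0.491] op 0.0144 q6 -1.9
```

The moment has risen to 0.49 N m and the jaws are being forced slightly open, so the knob is at its stop. Releasing, then lifting.

```bash
python3 -m crank '[[0,0,0,0,0,0,0.5],[0,0,0,0,0,0,0.5],[0,0,0,0,0,0,0.5],[0,0,0,0,0,0,0.5],[0,0,0,0,0,0,0.5]]';  python3 -m crank '[[0,0,-4,0,0,0,0.6],[0,0,-10,0,0,0,0.6],[0,0,-12,0,0,0,1],[0,0,-12,0,0,0,1]]'
python3 - <<'E'
from h import *
st(); goto(.5945,.198,.246,76.4)
E
```

```text
time: 6.6
tool_pos: [0.5599, -0.2436, 0.1207]
tool_rot: [-3.142, 0.0, 2.932]
contact_force: [0.1, -0.4, -0.5]
opening: 0.0456
time: 7.1
tool_pos: [0.5605, -0.244, 0.2425]
tool_rot: [-3.14, 0.004, 2.932]
contact_force: [0.5, -0.2, -1.2]
opening: 0.0707
t 7.1 pos [ 0.5605 -0.244   0.2425] rot [-179.92    0.22  168.  ] F [ 0.5 -0.2 -1.2] M [ 0.059 -0.139  0.015] op 0.0707 q6 -1.9
row [5.86, 43.94, -0.43] [0.12, 0.23, 91.6]
```

```bash
python3 -m crank '[[5.9,44,-0.4,0,0,91.6,1],[5.9,44,-0.4,0,0,91.6,1],[5.9,44,-0.4,0,0,91.6,1],[5.9,44,-0.4,0,0,91.6,1],[5.9,44,-0.4,0,0,91.6,1]]';  python3 -m crank '[[0,0,0,0,0,0,1],[0,0,0,0,0,0,1]]'
python3 - <<'E'
from h import *
st(); goto(.5945,.198,.246,76.4)
t=read_camera("top"); s=read_camera("scene")
crop(s,175,155,275,240,7,"pics/s2c.png");crop(t,290,170,380,240,8,"pics/t2c.png")
E
```

```text
time: 7.72
tool_pos: [0.5821, 0.0519, 0.2413]
tool_rot: [-3.139, -0.001, 2.042]
contact_force: [0.5, -0.1, 0.4]
opening: 0.0919
time: 7.98
tool_pos: [0.5823, 0.0498, 0.2419]
tool_rot: [-3.139, -0.001, 2.051]
contact_force: [-0.1, -1.6, -0.8]
opening: 0.0919
t 7.97 pos [0.5823 0.0498 0.2419] rot [-1.7986e+02 -4.0000e-02  1.1750e+02] F [-0.1 -1.6 -0.8] M [ 0.062 -0.14   0.034] op 0.0919 q6 -0.53
row [12.59, 7.92, -0.42] [-0.15, 0.01, 41.1]
```

View pics/t2c.png

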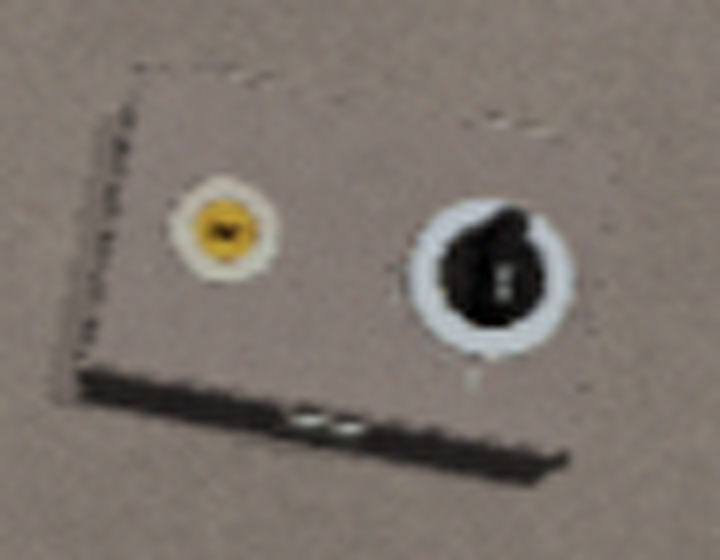

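View pics/s2c.png

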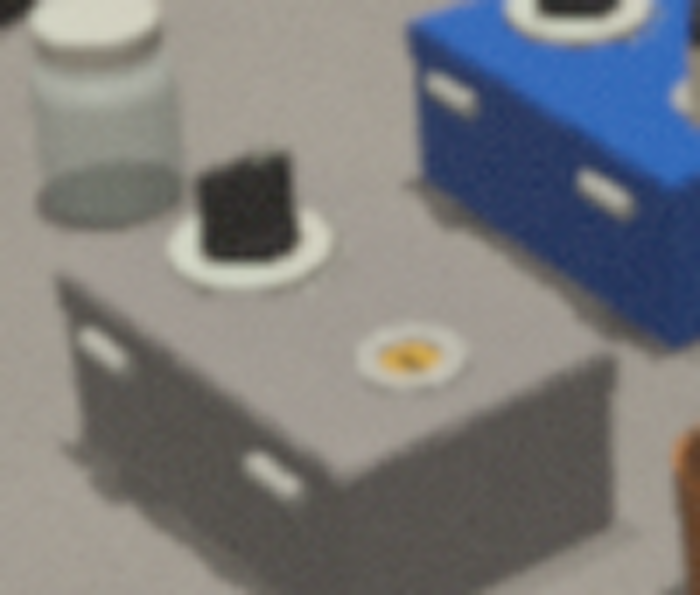

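The white mark has swung round to (503,280) in the top crop and now points at the front tick at (473,380). I'll put a number on it while moving on.

```bash
python3 - <<'E'
from h import *
t=read_camera("top")
im,f=up(t,345,198,360,212,16)
g=im.astype(int).max(2); h,w=g.shape
m=(g>60)&(g<200); 
# bright blob enclosed in dark
dark=cv2.morphologyEx((g<=60).astype(np.uint8),cv2.MORPH_CLOSE,np.ones((45,45)))
mm=(dark>0)&(g>60); n,l,s,c=cv2.connectedComponentsWithStats(mm.astype(np.uint8))
K=np.array([.5604,-.2446]); 
for i in range(1,n):
    if s[i,4]<150: continue
    wv=onz(t,*f(c[i]),.129)[:2]; d=wv-K; a=np.arctan2(.2574,-.9663)-np.arctan2(d[1],d[0]); print(s[i],f(c[i]),wv,np.linalg.norm(d),(a+np.pi)%(2*np.pi)-np.pi)
E
python3 -m crank '[[12.6,7.9,-0.4,0,0,41.1,1],[12.6,7.9,-0.4,0,0,41.1,1],[12.6,7.9,-0.4,0,0,41.1,1],[12.6,7.9,-0.4,0,0,41.1,1],[12.6,7.9,-0.4,0,0,41.1,1]]';  python3 -m crank '[[0,0,0,0,0,0,1],[0,0,0,0,0,0,1]]'
python3 - <<'E'
from h import *
st(); goto(.5945,.198,.130,76.4)
E
```

```text
[ 47   0  31  22 473] [348.25614429 198.01261892] [ 0.57261325 -0.23041313] 0.018719798511852428 2.0212432411728
[  0  43  22  33 538] [345.04100836 201.07678903] [ 0.56338562 -0.21913337] 0.025641041788988198 1.4271681571691506
[ 112   82   32   70 1833] [352.49422054 204.79512752] [ 0.54961137 -0.24144123] 0.011241547050895036 0.02449461831422317
[  0 119  22  42 707] [345.05131719 206.39696782] [ 0.54614731 -0.2173249 ] 0.03077450303948369 0.8289374197058175
[  74  202   62   22 1216] [351.05926192 210.88589638] [ 0.53029801 -0.23473884] 0.03167604845183207 0.05624238896655731
time: 8.75
tool_pos: [0.5954, 0.1973, 0.247]
tool_rot: [-3.141, 0.0, 1.332]
contact_force: [0.2, 0.4, 0.7]
opening: 0.0918
time: 9.0
tool_pos: [0.5953, 0.1974, 0.2474]
tool_rot: [3.142, 0.0, 1.332]
contact_force: [-0.4, -0.8, -0.3]
opening: 0.0921
t 9.0 pos [0.5953 0.1974 0.2474] rot [180.    0.   76.3] F [-0.4 -0.8 -0.3] M [-0.083 -0.039 -0.05 ] op 0.0921 q6 0.44
row [0.04, -0.09, 11.74] [0.0, 0.0, -0.1]
```

The mark reads 0.02 rad, so the timer is at zero. Going down to the key.

```bash
python3 -m crank '[[0,-0.1,5,0,0,0,1],[0,-0.1,11,0,0,0,0.6],[0,-0.1,15,0,0,0,0.6],[0,-0.1,15,0,0,0,0.6],[0,-0.1,15,0,0,0,0.6]]'
python3 - <<'E'
from h import *
st(); goto(.5945,.198,.062,76.4)
s=read_camera("scene"); t=read_camera("top")
crop(s,280,190,400,290,6,"pics/s3c.png"); crop(t,180,180,260,240,9,"pics/t3c.png")
E
```

```text
time: 9.62
tool_pos: [0.5954, 0.1985, 0.0993]
tool_rot: [3.139, -0.001, 1.331]
contact_force: [0.9, 0.7, 0.4]
opening: 0.0575
t 9.62 pos [0.5954 0.1985 0.0993] rot [ 1.7984e+02 -7.0000e-02  7.6280e+01] F [0.9 0.7 0.4] M [-0.006 -0.102  0.023] op 0.0575 q6 0.44
row [-0.08, -0.09, 3.73] [0.16, -0.07, -0.12]
```

View pics/s3c.png

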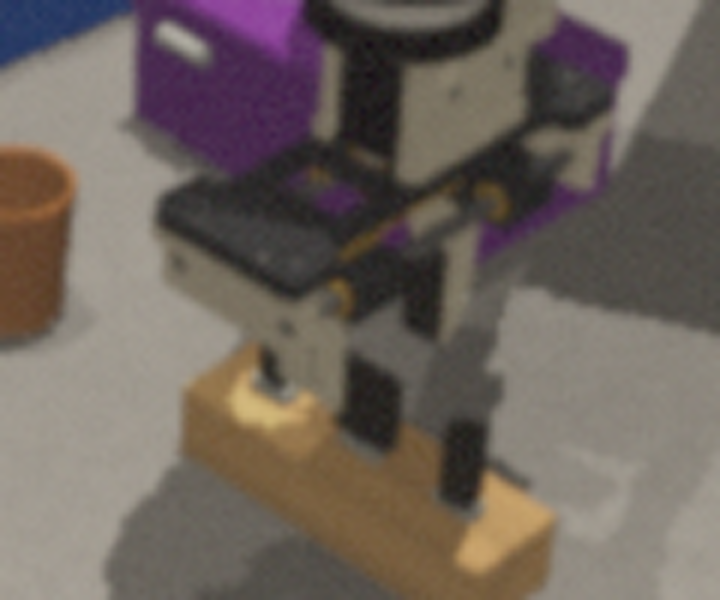

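The jaws straddle the wide key at (370,405) and both neighbours are clear.

```bash
python3 -m crank '[[0,0,2,0,0,0,0.6],[0,0,3.5,0,0,0,0.6],[0,0,3.5,0,0,0,0.6],[0,0,3.5,0,0,0,0.6]]'
python3 - <<'E'
from h import *
st(); goto(.5945,.198,.062,76.4)
E
```

```text
time: 10.22
tool_pos: [0.5947, 0.1986, 0.0631]
tool_rot: [3.14, -0.0, 1.331]
contact_force: [0.8, 0.3, 1.1]
opening: 0.0551
t 10.22 pos [0.5947 0.1986 0.0631] rot [ 1.7993e+02 -3.0000e-02  7.6260e+01] F [0.8 0.3 1.1] M [ 0.006 -0.081 -0.035] op 0.0551 q6 0.44
row [-0.06, -0.0, 0.11] [0.07, -0.03, -0.14]
```

```bash
python3 -m crank '[[-0.05,0,0.1,0,0,0,0],[-0.05,0,0.1,0,0,0,0],[-0.05,0,0.1,0,0,0,0],[-0.05,0,0.1,0,0,0,0],[-0.05,0,0.1,0,0,0,0]]' 40;python3 -m crank '[[0,0,0,0,0,0,0],[0,0,0,0,0,0,0],[0,0,0,0,0,0,0]]' 40
python3 - <<'E'
from h import *
st()
E
```

```text
time: 10.85
tool_pos: [0.5941, 0.198, 0.0614]
tool_rot: [3.142, 0.0, 1.331]
contact_force: [0.7, 1.0, 0.2]
opening: 0.0098
time: 11.22
tool_pos: [0.5941, 0.198, 0.0614]
tool_rot: [3.141, 0.0, 1.331]
contact_force: [-0.1, -0.3, 0.3]
opening: 0.0086
t 11.22 pos [0.5941 0.198  0.0614] rot [1.7999e+02 1.0000e-02 7.6260e+01] F [-0.1 -0.3  0.3] M [-0.005 -0.098  0.009] op 0.0086 q6 0.44
```

```bash
python3 -m crank '[[0,0,-2,0,0,0,0],[0,0,-4,0,0,0,0],[0,0,-7,0,0,0,0],[0,0,-12,0,0,0,0],[0,0,-13.5,0,0,0,0]]';python3 -m crank '[[0,0,0,0,0,0,0],[0,0,0,0,0,0,0]]'
python3 - <<'E'
from h import *
st();goto(.589,-.1383,.195,75.1)
s=read_camera("scene"); t=read_camera("top")
crop(s,280,120,400,290,4,"pics/s4c.png"); crop(t,180,180,260,240,9,"pics/t4c.png")
E
```

```text
time: 11.85
tool_pos: [0.5953, 0.1983, 0.1998]
tool_rot: [3.136, -0.002, 1.331]
contact_force: [0.3, -0.0, 0.4]
opening: 0.0086
time: 12.1
tool_pos: [0.5931, 0.1978, 0.1943]
tool_rot: [-3.139, 0.002, 1.331]
contact_force: [-0.3, -0.6, -0.1]
opening: 0.0088
t 12.1 pos [0.5931 0.1978 0.1943] rot [-1.7983e+02  9.0000e-02  7.6260e+01] F [-0.3 -0.6 -0.1] M [ 0.002 -0.07  -0.011] op 0.0088 q6 0.44
row [-32.75, 7.58, -0.04] [-0.17, 0.09, 1.16]
```

View pics/s4c.png

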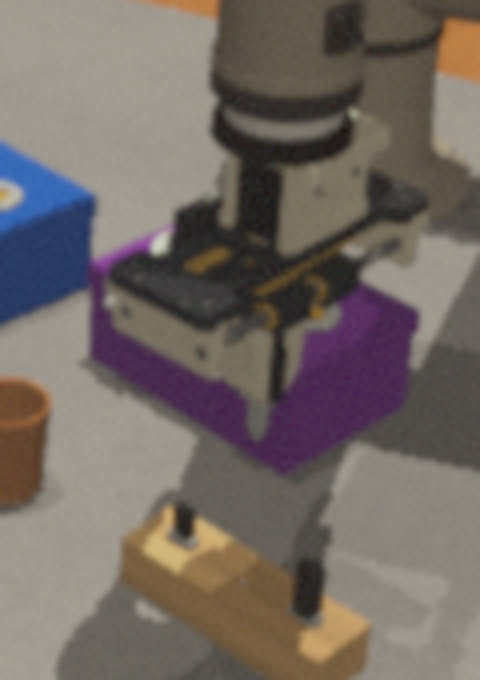

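The key is in the jaws, its blade showing at (258,415), and the other two keys are still in place. Carrying it over to the lock.

```bash
python3 -m crank '[[-5,1.2,0,0,0,0.3,0],[-11,2.5,0,0,0,0.6,0],[-17,3.9,0,0,0,0.8,0],[-22.5,5.2,0,0,0,1,0],[-27,6.2,0,0,0,1.2,0]]';python3 -m crank '[[-4,0.9,0,0,0,0,0],[-5.8,1.4,0,0,0,0,0],[-5.8,1.4,0,0,0,0,0],[-5.8,1.4,0,0,0,0,0],[-5.8,1.4,0,0,0,0,0]]'
python3 - <<'E'
from h import *
st();goto(.589,-.1383,.145,75.1)
E
```

```text
time: 12.82
tool_pos: [0.5895, -0.0812, 0.1951]
tool_rot: [-3.14, 0.0, 1.309]
contact_force: [0.5, -0.2, -0.7]
opening: 0.0089
time: 13.45
tool_pos: [0.5889, -0.1371, 0.1964]
tool_rot: [-3.141, -0.0, 1.312]
contact_force: [0.2, 0.2, -1.6]
opening: 0.0093
t 13.45 pos [ 0.5889 -0.1371  0.1964] rot [-1.7999e+02 -1.0000e-02  7.5170e+01] F [ 0.2  0.2 -1.6] M [ 0.001 -0.071  0.049] op 0.0093 q6 -0.1
row [-0.12, 0.05, 5.14] [-0.01, -0.01, 0.07]
```

```bash
python3 -m crank '[[-0.1,0.05,2.5,0,0,0,0],[-0.1,0.05,4.5,0,0,0,0],[-0.1,0.05,4.5,0,0,0,0],[-0.1,0.05,4.5,0,0,0,0]]'
python3 - <<'E'
from h import *
st();goto(.589,-.1383,.145,75.1)
s=read_camera("scene"); t=read_camera("top")
crop(s,205,160,265,225,9,"pics/s5c.png"); crop(t,290,160,350,220,9,"pics/t5c.png")
E
```

```text
time: 13.95
tool_pos: [0.5895, -0.1393, 0.1523]
tool_rot: [3.14, 0.0, 1.311]
contact_force: [-0.2, -0.0, 0.2]
opening: 0.0089
t 13.95 pos [ 0.5895 -0.1393  0.1523] rot [1.7993e+02 1.0000e-02 7.5110e+01] F [-0.2 -0.   0.2] M [-0.043 -0.134 -0.051] op 0.0089 q6 -0.1
row [0.08, -0.07, 0.73] [0.07, 0.01, 0.01]
```

View pics/s5c.png

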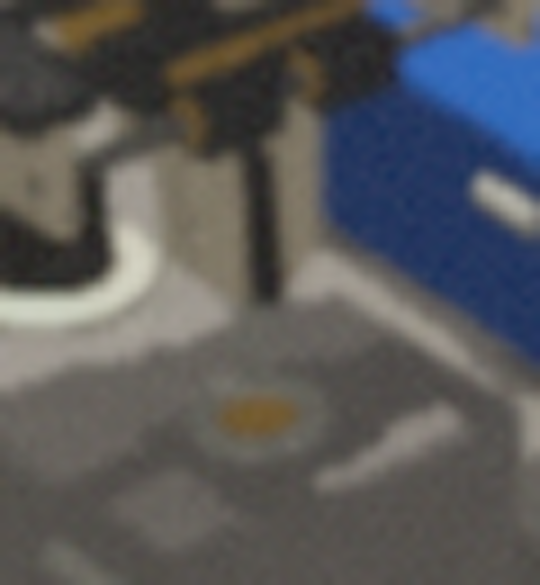

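View pics/t5c.png

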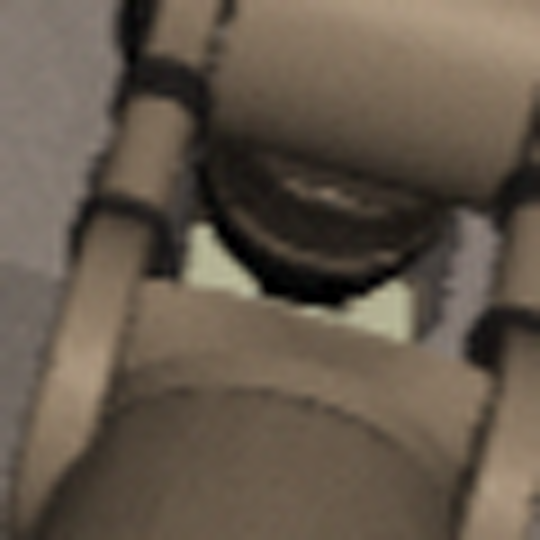

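```bash
python3 -m crank '[[0,0,0,0,0,0,0],[0,0,0,0,0,0,0]]';python3 - <<'E'
from h import *
st();goto(.589,-.1383,.145,75.1)
acc=0
for i in range(6):
    s=read_camera("scene"); acc=acc+s["frame"].astype(float)
st()
im=acc/6; x0,y0=222,178
c=cv2.resize(im[y0:y0+36,x0:x0+24],None,fx=20,fy=16*1.25,interpolation=cv2.INTER_CUBIC)
c=np.clip((c-30)*2.0,0,255).astype(np.uint8)
cv2.imwrite("pics/s6.png",cv2.resize(c[:,:,::-1],(400,600)))
p=robot.observe()["tool_pos"]
for dz in(-.019,-.0254,-.0314,-.0524): print(dz,(proj(s,p+[0,0,dz])-[x0,y0]+.5)*400/24)
print((proj(s,[.589,-.1383,.085])-[x0,y0]+.5)*400/24)
E
```

```text
time: 14.3
tool_pos: [0.5891, -0.1398, 0.1518]
tool_rot: [3.141, 0.0, 1.31]
contact_force: [-0.1, 0.4, 0.4]
opening: 0.0085
t 14.3 pos [ 0.5891 -0.1398  0.1518] rot [1.7996e+02 1.0000e-02 7.5060e+01] F [-0.1  0.4  0.4] M [-0.046 -0.086  0.   ] op 0.0085 q6 -0.1
row [0.14, -0.05, 0.68] [0.04, 0.01, -0.04]
t 14.6 pos [ 0.5889 -0.1397  0.1514] rot [-180.      0.     75.06] F [ 0.4 -0.5 -0.4] M [-0.028 -0.028  0.032] op 0.009 q6 -0.1
-0.019 [174.03385877 228.60596924]
-0.0254 [176.39322096 262.23743847]
-0.0314 [178.59343181 293.60028885]
-0.0524 [186.20632871 402.11813666]
[197.68250334 475.93043559]
```

View pics/s6.png

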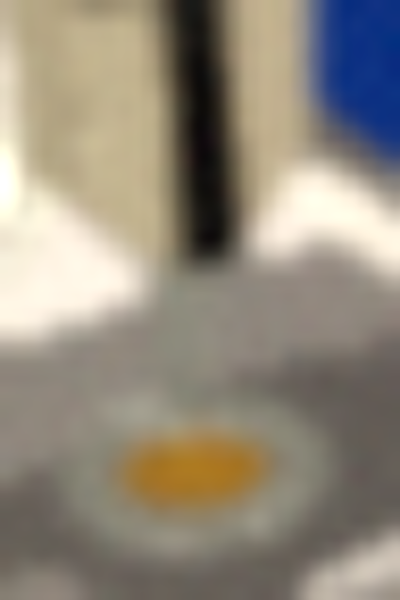

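The tip of the blade is at (190,395), directly above the lock at (193,470), and lines up to within about 1 mm. Going down in small steps while watching the force.

```bash
python3 -m crank '[[0.1,-0.02,0.6,0,0,0,0],[0.1,-0.02,1.2,0,0,0,0],[0.1,-0.02,1.2,0,0,0,0]]';python3 -c "
from h import *
st();goto(.5888,-.1387,.130,75.1)"; python3 -m crank '[[0,0,0.3,0,0,0,0],[0,0,0.6,0,0,0,0],[0,0,0.6,0,0,0,0]]';python3 -c "
from h import *
st();goto(.5888,-.1387,.130,75.1)"
```

```text
time: 14.98
tool_pos: [0.5886, -0.1385, 0.1385]
tool_rot: [-3.14, -0.0, 1.31]
contact_force: [-0.7, -0.8, 0.2]
opening: 0.0092
t 14.97 pos [ 0.5886 -0.1385  0.1385] rot [-179.91   -0.     75.06] F [-0.7 -0.8  0.2] M [-0.044 -0.082  0.045] op 0.0092 q6 -0.1
row [-0.01, 0.03, 0.85] [-0.09, -0.0, -0.04]
time: 15.35
tool_pos: [0.5889, -0.1387, 0.1331]
tool_rot: [-3.141, 0.0, 1.31]
contact_force: [0.8, 0.1, -0.4]
opening: 0.009
t 15.35 pos [ 0.5889 -0.1387  0.1331] rot [-179.97    0.     75.06] F [ 0.8  0.1 -0.4] M [-0.073 -0.065 -0.055] op 0.009 q6 -0.1
row [-0.0, -0.01, 0.31] [-0.03, 0.0, -0.04]
```

No contact force with the tip about 4 mm below the face, so it has entered the slot. Continuing down.

```bash
python3 -m crank '[[0,0,0.3,0,0,0,0],[0,0,0.5,0,0,0,0],[0,0,0.5,0,0,0,0]]';python3 -c "
from h import *
st()"; python3 -m crank '[[0,0,0.2,0,0,0,0],[0,0,0.4,0,0,0,0],[0,0,0.4,0,0,0,0]]';python3 -c "
from h import *
st()"
```

```text
time: 15.72
tool_pos: [0.5889, -0.1387, 0.1282]
tool_rot: [-3.141, 0.0, 1.31]
contact_force: [0.9, -0.5, -2.0]
opening: 0.0089
t 15.72 pos [ 0.5889 -0.1387  0.1282] rot [-179.98    0.     75.06] F [ 0.9 -0.5 -2. ] M [-0.015 -0.119  0.021] op 0.0089 q6 -0.1
time: 16.1
tool_pos: [0.5889, -0.1386, 0.1241]
tool_rot: [-3.141, -0.0, 1.31]
contact_force: [0.6, 0.4, -0.1]
opening: 0.0093
t 16.1 pos [ 0.5889 -0.1386  0.1241] rot [-179.98   -0.     75.06] F [ 0.6  0.4 -0.1] M [-0.04  -0.019  0.053] op 0.0093 q6 -0.1
```

```bash
python3 -m crank '[[0,0,0.2,0,0,0,0],[0,0,0.4,0,0,0,0],[0,0,0.4,0,0,0,0]]';python3 -c "
from h import *
st()"; python3 -m crank '[[0,0,0.2,0,0,0,0],[0,0,0.4,0,0,0,0],[0,0,0.4,0,0,0,0]]';python3 -c "
from h import *
st()"
```

```text
time: 16.48
tool_pos: [0.5896, -0.1389, 0.1209]
tool_rot: [3.14, 0.0, 1.31]
contact_force: [1.0, -0.5, 2.6]
opening: 0.0088
t 16.48 pos [ 0.5896 -0.1389  0.1209] rot [1.7989e+02 1.0000e-02 7.5060e+01] F [ 1.  -0.5  2.6] M [-0.03  -0.348  0.011] op 0.0088 q6 -0.1
time: 16.85
tool_pos: [0.5891, -0.1387, 0.116]
tool_rot: [3.142, -0.0, 1.31]
contact_force: [1.5, -1.1, -0.6]
opening: 0.0087
t 16.85 pos [ 0.5891 -0.1387  0.116 ] rot [ 1.800e+02 -1.000e-02  7.506e+01] F [ 1.5 -1.1 -0.6] M [ 0.054 -0.453  0.048] op 0.0087 q6 -0.1
```

```bash
python3 -m crank '[[0,0,0.2,0,0,0,0],[0,0,0.3,0,0,0,0],[0,0,0.3,0,0,0,0]]';python3 -c "
from h import *
st()"; python3 -m crank '[[0,0,0.2,0,0,0,0],[0,0,0.3,0,0,0,0],[0,0,0.3,0,0,0,0]]';python3 -c "
from h import *
st()"
```

```text
time: 17.23
tool_pos: [0.5893, -0.1388, 0.1137]
tool_rot: [3.141, 0.0, 1.31]
contact_force: [1.3, 0.6, 4.4]
opening: 0.0088
t 17.23 pos [ 0.5893 -0.1388  0.1137] rot [1.7994e+02 1.0000e-02 7.5060e+01] F [1.3 0.6 4.4] M [-0.013 -0.325  0.03 ] op 0.0088 q6 -0.1
time: 17.6
tool_pos: [0.5891, -0.1387, 0.1103]
tool_rot: [3.141, 0.0, 1.31]
contact_force: [2.0, 0.7, 3.6]
opening: 0.0088
t 17.6 pos [ 0.5891 -0.1387  0.1103] rot [179.99   0.    75.06] F [2.  0.7 3.6] M [-0.028 -0.367 -0.003] op 0.0088 q6 -0.1
```

```bash
python3 -m crank '[[0,0,0.1,0,0,0,0],[0,0,0.15,0,0,0,0],[0,0,0.15,0,0,0,0]]';python3 -c "
from h import *
st()"; python3 -m crank '[[0,0,0.1,0,0,0,0],[0,0,0.1,0,0,0,0],[0,0,0.1,0,0,0,0]]';python3 -c "
from h import *
st()"
```

```text
time: 17.98
tool_pos: [0.5892, -0.1388, 0.1102]
tool_rot: [3.141, 0.0, 1.31]
contact_force: [-1.5, 1.8, 11.7]
opening: 0.0093
t 17.98 pos [ 0.5892 -0.1388  0.1102] rot [1.7994e+02 1.0000e-02 7.5070e+01] F [-1.5  1.8 11.7] M [ 0.179  0.208 -0.009] op 0.0093 q6 -0.1
time: 18.35
tool_pos: [0.5892, -0.1388, 0.1101]
tool_rot: [3.14, 0.0, 1.31]
contact_force: [-4.0, 2.0, 18.1]
opening: 0.0093
t 18.35 pos [ 0.5892 -0.1388  0.1101] rot [1.7991e+02 2.0000e-02 7.5070e+01] F [-4.   2.  18.1] M [ 0.327  0.722 -0.051] op 0.0093 q6 -0.1
```

The hard stop came at z = 0.110, as predicted for the shoulder on the face, with the push up to 18 N. Now turning clockwise, which is positive about the tool's z.

```bash
python3 -m crank '[[0,0,-0.05,0,0,8,0],[0,0,-0.05,0,0,16,0],[0,0,-0.05,0,0,24,0],[0,0,-0.05,0,0,32,0],[0,0,-0.05,0,0,40,0]]';python3 -c "
from h import *
st()"; python3 -m crank '[[0,0,0,0,0,8,0],[0,0,0,0,0,16,0],[0,0,0,0,0,24,0],[0,0,0,0,0,32,0],[0,0,0,0,0,40,0]]';python3 -c "
from h import *
st()"
```

```text
time: 18.98
tool_pos: [0.5892, -0.139, 0.1102]
tool_rot: [3.14, -0.0, 0.608]
contact_force: [-2.2, -0.7, 15.1]
opening: 0.0091
t 18.98 pos [ 0.5892 -0.139   0.1102] rot [ 1.799e+02 -2.000e-02  3.482e+01] F [-2.2 -0.7 15.1] M [-0.02   0.451  0.042] op 0.0091 q6 0.61
time: 19.6
tool_pos: [0.5889, -0.139, 0.1101]
tool_rot: [3.141, -0.001, -0.09]
contact_force: [-3.9, 0.3, 15.4]
opening: 0.0087
t 19.6 pos [ 0.5889 -0.139   0.1101] rot [ 1.7994e+02 -3.0000e-02 -5.1800e+00] F [-3.9  0.3 15.4] M [0.016 0.813 0.066] op 0.0087 q6 1.3
```

```bash
python3 -m crank '[[0,0,0,0,0,7,0],[0,0,0,0,0,14,0],[0,0,0,0,0,17,0],[0,0,0,0,0,17,0]]';python3 -c "
from h import *
st()"; python3 -m crank '[[0,0,0,0,0,2,0],[0,0,0,0,0,2,0],[0,0,0,0,0,2,0]]';python3 -c "
from h import *
st()"
```

```text
time: 20.1
tool_pos: [0.5889, -0.1387, 0.1101]
tool_rot: [3.141, -0.001, -0.383]
contact_force: [-2.6, 2.3, 15.6]
opening: 0.0089
t 20.1 pos [ 0.5889 -0.1387  0.1101] rot [ 1.7998e+02 -5.0000e-02 -2.1960e+01] F [-2.6  2.3 15.6] M [0.38  0.718 0.057] op 0.0089 q6 1.6
time: 20.48
tool_pos: [0.589, -0.1386, 0.1101]
tool_rot: [3.142, -0.001, -0.418]
contact_force: [-3.4, 1.7, 15.7]
opening: 0.0091
t 20.48 pos [ 0.589  -0.1386  0.1101] rot [ 1.800e+02 -5.000e-02 -2.392e+01] F [-3.4  1.7 15.7] M [0.435 0.622 0.106] op 0.0091 q6 1.63
```

```bash
python3 -m crank '[[0,0,0,0,0,1.5,0],[0,0,0,0,0,3,0],[0,0,0,0,0,3,0],[0,0,0,0,0,3,0]]' 50;python3 - <<'E'
from h import *
for i in range(3): s=read_camera("scene");st()
t=read_camera("top")
crop(s,170,120,300,230,6,"pics/s7.png"); cv2.imwrite("pics/t7.png",t["frame"][:,:,::-1]);cv2.imwrite("pics/s7f.png",s["frame"][:,:,::-1])
E
```

```text
time: 20.98
tool_pos: [0.589, -0.1386, 0.1101]
tool_rot: [3.142, -0.001, -0.47]
contact_force: [-3.4, 1.4, 14.8]
opening: 0.0085
t 21.02 pos [ 0.589  -0.1386  0.1102] rot [ 1.800e+02 -5.000e-02 -2.691e+01] F [-3.5  2.  15.4] M [0.454 0.637 0.101] op 0.0087 q6 1.68
t 21.07 pos [ 0.589  -0.1386  0.1101] rot [ 1.800e+02 -4.000e-02 -2.691e+01] F [-3.1  2.  14.9] M [0.458 0.61  0.155] op 0.0087 q6 1.68
t 21.12 pos [ 0.589  -0.1386  0.1101] rot [ 1.80e+02 -5.00e-02 -2.69e+01] F [-2.3  1.6 15.8] M [0.497 0.602 0.114] op 0.0087 q6 1.68
```

View pics/s7.png

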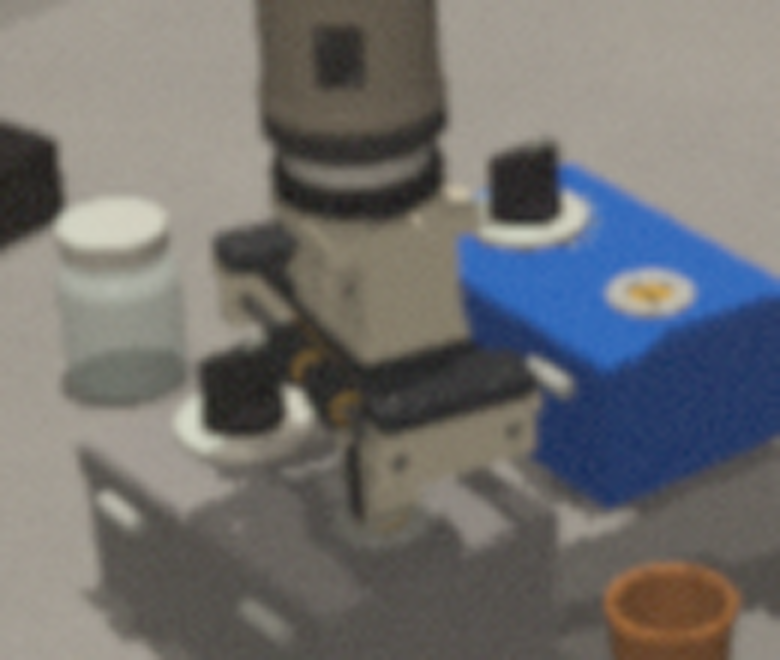

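View pics/s7f.png

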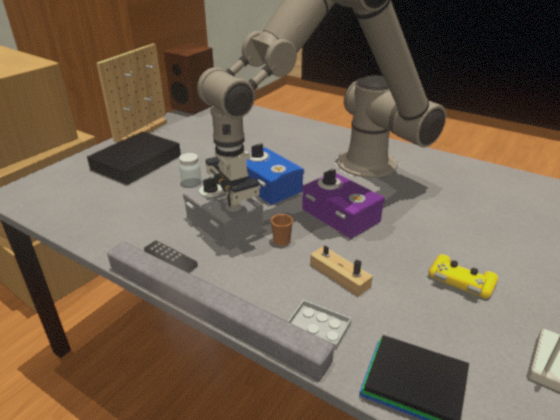

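View pics/t7.png

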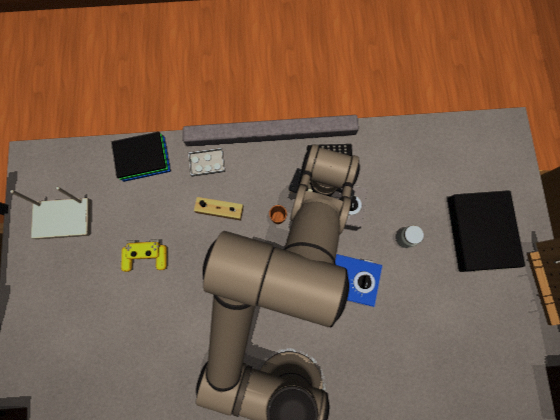

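```bash
python3 -m crank '[[0,0,0,0,0,1.5,0],[0,0,0,0,0,3,0],[0,0,0,0,0,3,0],[0,0,0,0,0,3,0]]' 50;python3 - <<'E'
from h import *
for i in range(4): s=read_camera("scene");st()
E
```

```text
time: 21.68
tool_pos: [0.589, -0.1386, 0.1101]
tool_rot: [3.142, -0.001, -0.522]
contact_force: [-2.8, 1.1, 15.1]
opening: 0.0088
t 21.73 pos [ 0.589  -0.1386  0.1101] rot [ 1.800e+02 -5.000e-02 -2.989e+01] F [-3.1  1.7 15. ] M [0.485 0.548 0.296] op 0.009 q6 1.74
t 21.77 pos [ 0.589  -0.1386  0.1101] rot [ 1.800e+02 -5.000e-02 -2.989e+01] F [-2.9  1.5 16. ] M [0.481 0.523 0.283] op 0.0088 q6 1.74
t 21.82 pos [ 0.589  -0.1386  0.1101] rot [ 1.800e+02 -5.000e-02 -2.989e+01] F [-3.5  1.2 15.8] M [0.502 0.583 0.251] op 0.0086 q6 1.74
t 21.88 pos [ 0.589  -0.1386  0.1101] rot [ 1.800e+02 -6.000e-02 -2.989e+01] F [-2.7  1.9 15. ] M [0.468 0.564 0.273] op 0.0087 q6 1.74
```

The moment jumped to 0.27 N m against a spring of 0.06, so the lock is against its stop. It is stable, so I'm handing in.

```bash
python3 -c "
from h import *
print(robot.hand_in()); st()"
```

```text
the job is handed in; nothing more can be done
None
the job is handed in; nothing more can be done
```

I did the whole job and handed it in at about 22 s: the arm is holding the key turned to the stop and pushed home. No verdict was reported, so the readings below are my own last checks.

- **Timer:** I turned the knob counter-clockwise until the moment rose to 0.49 N m, which is the stop. In the picture afterwards the white mark was about 0.02 rad from zero, accurate to roughly 0.03 rad.
- **Key seated:** The wide key came out of the middle rack slot and went past both pins. The arm met a hard stop at z = 0.110 m, the height I had predicted for the shoulder resting on the lock face. I could not see the seating directly, because the gripper hid the keyhole from the top camera.
- **Key turned:** The tool turned about 105° clockwise. The moment rose from about 0.06 to 0.27 N m, so the lock is against its stop. The lock angle itself can't be read, so this rests on the torque.
- **Final hold:** The push down is about 15 N and the grip is set to 50 N, with steady readings just before hand-in.
- **Everything else:** In the last pictures the other two keys, jar, cup, tray and controller look unmoved. The remote is partly hidden in the top view but looks in place in the scene view. I judged this by eye and did not measure it.

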